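# Clamp a freshly glued sweet pack

### The arm

A 7-joint arm with a two-finger parallel gripper is mounted at the origin on a cart in front of the work surface, level with it; the furniture and walls round the work are solid. World frame = base frame: x ahead of the robot, y to its left, z up, the work surface at z = 0. Lengths are in m, angles in rad, forces in N, time in s.
With the tool pointing down it reaches from about 0.4 to 0.85 m from the base axis. Payload 4.5 kg.
Tool frame: the origin (TCP) lies midway between the tips of the shut fingers; the grasp point (between the pads) lies behind it (r.grip_point_offset is the z of the grasp point in the tool frame, in m); z points along the fingers, y is the line along which they close (so a half turn about z gives the same grasp; the last joint's range is limited). The gripper opens to 88 mm and grips with 3 to 60 N. Pads are 18 mm wide; open, the fingers measure 123 mm over their backs; the gripper's body (75 mm by 187 mm) begins 45 mm behind the grasp point.
Start: joints at [-1.293, 0.689, -0.195, 1.565, 0.157, 0.902, -0.215], TCP at [0.151, 0.607, 0.214] pointing down, gripper open.
Joint ranges: [-3.01, 3.01], [-0.46, 2.08], [-1.47, 1.51], [0.13, 2.56], [-1, 4.14], [0.04, 2.09], [-2.66, 2.66]. Speed limits (rad/s): [2.57, 2.57, 3.14, 3.14, 3.14, 3.14, 3.14].

### API

Orientations are given as a unit quaternion [x, y, z, w].
In Python, from plant import r, optics, workorder gives the robot as it stands.
- The arm moves only by the shell command python3 -m creep 'ROWS' [FORCE]. ROWS is JSON, a list of rows, each an object of numbers: "grip": the gripper command: -1 is shut, 1 is fully open, values between are in proportion; "tx", "ty", "tz": the shift along the tool's x, y, z in cm; "spin": the turn about the tool's z in degrees. In form: [{"grip": .., "tx": .., "ty": .., "tz": .., "spin": ..}, ...]. A call has 1 to 8 rows; each row shifts and turns the commanded pose from where the row before left it, along the tool's axes as they then stand; what a row does not reach is not made up. A row lasts 1/12 s, in which the tool goes at most 41.7 mm and 7.16 degrees, less where a joint would pass 70% of its speed; a pose out of reach is approached as far as the arm can. A call with a gripper value outside its range is refused whole. The fingers move at their own pace and stop on an object; FORCE is the grip in N (left out, the last holds). Time passes only in rows, so rows that do not move let the fingers close. It gives the time, the measured TCP pose, the force, the opening and the grip force at its end, in the units of the state.
- r.get_state(): the state, without advancing time (a new reading comes with each control period).
- optics.snapshot(name): name is "side" or "top"; returns (picture, depth): 384x512x3 uint8, red, green, blue; 384x512 float32, m along the optical axis (not along the pixel's ray), 0 where there is no reading.
- optics.get_calibration(name): a dict with "fx", "fy", "cx", "cy" (pixels), "extrinsics" (4x4, takes a point from world to camera coordinates). Camera axes: x right, y down, z forward; pixel columns grow to the right and rows downward; lengths in m; the calibration is good to about 2 mm. A picture is of the moment at which its call begins. get_calibration takes no time and is no camera call.
- workorder.finish_job(): hands the job in; it is judged then, once.
The state is a dict: "clock": time; "q": joint angles; "qd": joint speeds; "joint_torque": joint torques, N m; "tool_pos": TCP position; "eef_rot": TCP orientation; "contact_force": force on the tool from outside, world axes, zero at the start; "moment": the same for the moment, N m; "opening": opening from 0.0 (shut) to 1.0 (fully open); "finger_force": force on a finger pad.
Only numpy, scipy, OpenCV 4.12 (cv2) and the standard library are available. Lean on these libraries where they do the work, as an engineer would, in place of code of your own. Each camera call takes 0.05 s, during which the arm holds its last target. There are 200 camera calls.

### The job

The flat sweet pack on the small bench clamp has just been glued: slide it along the bed all the way home against the stop, then turn the crank clockwise until the foot has come down on the pack and is snug, so that the pack is held firmly but not crushed. Let go of the crank and leave the things standing beside the clamp alone.

Things in the scene. Friction and masses are not known exactly. Their poses are not given: they have to be found in the camera images.
- clamp: Bench screw clamp fixed to the table: dark wooden foot board 205 x 112 mm, steel bed, C-shaped steel frame. Origin on the table top right under the screw axis; x runs along the bed from its open front to its back, z up. The frame's overhanging arm, 112 to 146 mm above the table, comes from the back and ends at x = -20 mm: the bed in front of it is open from above.
- stop_face (a point): middle of the upright stop's face at the bed's top: 16 mm behind the screw axis, 20 mm above the table, axes as the clamp's. The steel bed reaches 145 mm forward of it. Two guide rails, 50 mm apart inside, tops 10 mm above the bed, run 70 mm forward of it and end in flared mouths 17 mm longer.
- screw_axis (a point): point on the clamp's upright screw axis, 185.5 mm above the table, level with the middle of the crank grip; axes as the clamp's. The crank turns about it, clockwise seen from above to lower the foot (a round rubber-faced pad, 28 mm diameter, at the screw's lower end) by 16 mm a full turn. The screw holds itself: it does not turn back when let go.
- grip_mid (a point): middle of the crank's upright round wooden grip: 19 mm diameter, from 162.5 to 206.5 mm above the table, 60 mm from the screw axis; the crank arm below it is 9 mm thick, its top at 161.5 mm. The grip spins freely on its pin, so it can be held with the wrist unturned while the crank goes round. It stays at its height. At the start it lies within 1.2 rad of the clamp's +x.
- crank (a joint): crank angle, rad, growing clockwise from above. The foot meets a 22 mm pack somewhere from 6.2 to 8.3 rad, depending on how far the foot is set out on the screw that day. Running free, the crank takes a steady push of about 8 to 9 N along the grip's circle. Once the foot bears on the pack the push climbs within a small part of a turn: snug is 3 to 6 N more; over 8 N more crushes it.
- pack_mid (a point): centre of the flat sweet pack: a box 96 mm long (own y), 46 mm wide (own x), 22 mm thick, 0.07 to 0.14 kg. It lies on the bed, lengthwise along the clamp's x, its back end already between the rails, 20 to 38 mm short of the stop. Home, its centre is 48 mm in front of the stop's face.
- spool_mid (a point): bystander: centre of a ribbon spool, 53 mm diameter, 22 mm high, on the table to the right of the clamp
- tin_mid (a point): bystander: centre of a round cocoa tin, 64 mm diameter, 64 mm high, on the table behind the clamp
- bonbon_mid (a point): bystander: centre of a twist-wrapped sweet, 36 x 60 x 18 mm, on the table to the right of the clamp
Mind the look-alikes: they are no part of the job. What is meant by the part that bears pack_mid is not black, and is the larger of those in its own colour.

How it is judged:
On the way, in this order (a step that is already met when the one before it is completed fails the run):
1. the pack lies home against the stop, the foot not yet on it (x of pack_mid in the frame of clamp above -0.035 m and contact force between foot and pack below 1 N), for 0.1 s.
2. the foot bears on the pack (contact force between foot and pack above 8 N), for 0.1 s.
At the end, for the whole second after the job is handed in: the pack is within 3 mm of home against the stop, and the foot presses on it with 60 to 190 N, at rest (x of pack_mid in the frame of clamp above -0.035 m and contact force between foot and pack between 60 and 190 N and linear speed of pack below 0.02 m/s); the robot touches nothing.
It fails at once if the pack is crushed (foot presses with more than 205 N) (contact force between foot and pack above 205 N).
It fails at once if a bystander is moved by more than 20 mm (distance of any of spool_mid, tin_mid, bonbon_mid from where it was at the start of the episode above 0.02 m).
It also fails if it takes over 72 s, if anything falls off the work surface, if the arm or the gripper's body presses on something with over 40 N, if the wrist force passes 120 N, or if a joint passes its speed limit or range.

## Working session

There is one attempt and no reset: what is moved stays moved. The work goes in short steps, Python scripts to look and compute and a shell command to move; the robot and the scene stay as the last step left them, time stands still between calls to the robot, and variables do not carry over. Pictures are saved under pics/ and viewed, at most 12 in all, crops included, and the job is handed in when it is done.

```bash
ls; mkdir -p pics; cat > h.py <<'E'
import numpy as np,cv2,json
from plant import r,optics,workorder
from scipy.spatial.transform import Rotation as R
def snap(n,f):
    p,d=optics.snapshot(n); cv2.imwrite(f'pics/{f}.png',p[:,:,::-1]); np.save(f'pics/{f}.npy',d); return p,d
def w(n,d,u,v,k=1):
    c=optics.get_calibration(n); z=d[v-k:v+k+1,u-k:u+k+1]; z=np.median(z[z>0])
    pc=[(u-c['cx'])/c['fx']*z,(v-c['cy'])/c['fy']*z,z,1]
    return (np.linalg.inv(c['extrinsics'])@pc)[:3]
E
python3 - <<'E'
from h import *
for n in('top','side'):
    p,d=snap(n,n+'0'); c=optics.get_calibration(n); print(n,c['fx'],np.linalg.inv(c['extrinsics']).round(3).tolist())
s=r.get_state();print({k:np.round(v,3).tolist() for k,v in s.items()},r.grip_point_offset)
print(R.from_quat(s['eef_rot']).as_matrix().round(3))
E
```

```text
pics
top 358.44490932802177 [[-0.004, -0.989, 0.149, 0.385], [-1.0, 0.003, -0.004, 0.121], [0.004, -0.149, -0.989, 0.965], [0.0, 0.0, 0.0, 1.0]]
side 413.95650984429597 [[0.831, -0.337, 0.441, 0.123], [-0.556, -0.498, 0.666, -0.46], [-0.005, -0.799, -0.602, 0.687], [0.0, 0.0, 0.0, 1.0]]
{'clock': 0.1, 'q': [-1.293, 0.69, -0.194, 1.566, 0.157, 0.902, -0.215], 'qd': [0.002, -0.003, -0.001, -0.003, -0.002, 0.001, 0.0], 'joint_torque': [-0.004, -52.85, -1.272, -15.384, -0.053, 0.002, 0.0], 'tool_pos': [0.151, 0.606, 0.213], 'eef_rot': [0.122, 0.993, -0.001, -0.0], 'contact_force': [0.943, 0.152, -0.338], 'moment': [-0.003, 0.0, -0.021], 'finger_force': 0.0, 'opening': 1.002} -0.0187
[[-0.97   0.241 -0.   ]
 [ 0.241  0.97  -0.002]
 [-0.    -0.002 -1.   ]]
```

View pics/top0.png

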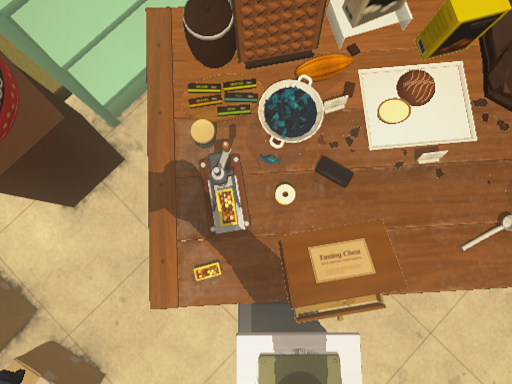

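View pics/side0.png

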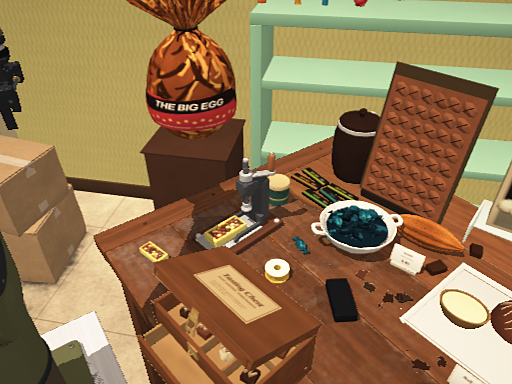

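The top view shows the clamp at about (222,190): the pack on its bed at (226,207), the crank grip at (227,147) and the screw at (218,172). The tin is at (203,132), the spool at (285,194) and the bonbon at (270,158). I'll enlarge it.

```bash
python3 - <<'E'
from h import *
p=cv2.imread('pics/top0.png');q=cv2.imread('pics/side0.png')
a=cv2.resize(p[130:250,180:260],None,fx=5,fy=5,interpolation=cv2.INTER_CUBIC)
b=cv2.resize(q[145:265,185:265],None,fx=5,fy=5,interpolation=cv2.INTER_CUBIC)
cv2.imwrite('pics/crop0.png',np.hstack([a,b]))
d=np.load('pics/top0.npy')
for u,v in[(226,207),(203,132),(285,194),(270,158),(227,145),(217,172),(218,188),(234,187),(217,224),(236,223),(207,165),(240,160)]: print(u,v,w('top',d,u,v).round(3))
E
```

```text
226 207 [0.474 0.184 0.042]
203 132 [0.668 0.243 0.063]
285 194 [ 0.513  0.026 -0.001]
270 158 [0.61  0.067 0.015]
227 145 [0.594 0.171 0.206]
217 172 [0.536 0.193 0.198]
218 188 [0.527 0.207 0.02 ]
234 187 [0.529 0.164 0.028]
217 224 [0.432 0.208 0.02 ]
236 223 [0.433 0.158 0.036]
207 165 [0.591 0.237 0.015]
240 160 [0.608 0.149 0.002]
```

View pics/crop0.png

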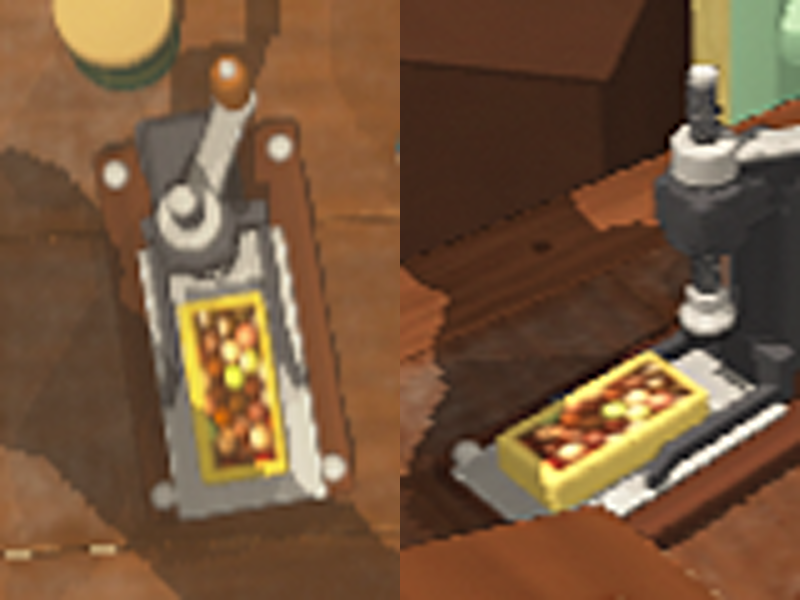

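The crop confirms it. The pack's corners in the full image are (216,191), (232,188), (237,224) and (221,226). The screw top is at (217.4,171) and the grip top at (226,144.5). I'll refine these using the known heights.

```bash
cat >> h.py <<'E'
def ray(n,u,v,z):
    c=optics.get_calibration(n); T=np.linalg.inv(c['extrinsics'])
    d=T[:3,:3]@[(u-c['cx'])/c['fx'],(v-c['cy'])/c['fy'],1]; return T[:3,3]+d*(z-T[2,3])/d[2]
E
python3 - <<'E'
from h import *
f=lambda a,b,z:ray('top',180+a/5-.4,130+b/5-.4,z)
C=[f(a,b,.042) for a,b in[(180,303),(262,292),(287,470),(203,482)]]
print(np.round(C,4)); m=np.mean(C,0); print('pack',m)
ax=(C[0]+C[1]-C[2]-C[3])/2; print('len',np.linalg.norm(ax),'yaw',np.degrees(np.arctan2(ax[1],ax[0])))
s=f(186,203,.2); g=f(230,68,.2065); print('screw',s,'grip',g,np.linalg.norm((s-g)[:2]))
# bolts for yaw (board corners)
B=[f(a,b,.02) for a,b in[(115,174),(280,147),(334,465),(163,495)]]; v=B[0]+B[1]-B[2]-B[3];print(np.round(B,3),np.degrees(np.arctan2(v[1],v[0])))
yaw=np.arctan2(ax[1],ax[0]);X=np.array([np.cos(yaw),np.sin(yaw)]);Y=np.array([-X[1],X[0]])
print('pack in clamp',(m-s)[:2]@X,(m-s)[:2]@Y)
E
```

```text
[[0.5181 0.2109 0.042 ]
 [0.5238 0.1683 0.042 ]
 [0.4314 0.1551 0.042 ]
 [0.4254 0.1981 0.042 ]]
pack [0.47467549 0.18310572 0.042     ]
len 0.09344861018717694 yaw 7.996904240871312
screw [0.53927505 0.19338703 0.2       ] grip [0.59786653 0.17422283 0.2065    ] 0.061645988907014115
[[0.592 0.249 0.02 ]
 [0.606 0.16  0.02 ]
 [0.435 0.131 0.02 ]
 [0.42  0.221 0.02 ]] 9.397833199534723
pack in clamp -0.0654017034548563 -0.0011942639157688142
```

```bash
python3 - <<'E'
from h import *
d=np.load('pics/side0.npy');t=np.load('pics/top0.npy')
g=lambda a,b:(round(185+(a-400)/5-.4),round(145+b/5-.4))
for nm,a,b in[('screwtop',703,75),('collar',703,160),('foot',708,312),('packbackR',700,395),('packbackL',655,355),('packfrontR',550,495),('packfrontL',500,440),('packtopmid',605,415),('stop?',770,365)]:
    u,v=g(a,b); print(nm,u,v,w('side',d,u,v,1).round(4))
for v in range(140,232,3): print(v,[w('top',t,round(u),v,0).round(3).tolist() if t[v,round(u)]>0 else 0 for u in (226-(207-v)*.13,)])
E
```

```text
screwtop 245 160 [0.5374 0.1933 0.2023]
collar 245 177 [0.5321 0.1862 0.1632]
foot 246 207 [0.5354 0.1895 0.0738]
packbackR 245 224 [0.5195 0.1702 0.0421]
packbackL 236 216 [0.5171 0.2067 0.0426]
packfrontR 215 244 [0.4316 0.1607 0.0313]
packfrontL 205 233 [0.4264 0.1972 0.0403]
packtopmid 226 228 [0.4741 0.182  0.0433]
stop? 259 218 [0.5609 0.1718 0.04  ]
140 [[0.666, 0.213, -0.003]]
143 [[0.657, 0.21, -0.002]]
146 [[0.648, 0.21, 0.001]]
149 [[0.64, 0.21, -0.002]]
152 [[0.595, 0.194, 0.141]]
155 [[0.587, 0.194, 0.145]]
158 [[0.576, 0.19, 0.159]]
161 [[0.569, 0.19, 0.161]]
164 [[0.562, 0.19, 0.158]]
167 [[0.554, 0.188, 0.162]]
170 [[0.546, 0.187, 0.166]]
173 [[0.54, 0.185, 0.165]]
176 [[0.532, 0.185, 0.167]]
179 [[0.53, 0.187, 0.142]]
182 [[0.524, 0.185, 0.133]]
185 [[0.529, 0.191, 0.058]]
188 [[0.527, 0.191, 0.021]]
191 [[0.516, 0.189, 0.043]]
194 [[0.508, 0.189, 0.042]]
197 [[0.5, 0.186, 0.042]]
200 [[0.493, 0.186, 0.04]]
203 [[0.484, 0.186, 0.043]]
206 [[0.477, 0.184, 0.042]]
209 [[0.469, 0.184, 0.042]]
212 [[0.461, 0.181, 0.041]]
215 [[0.454, 0.181, 0.041]]
218 [[0.446, 0.181, 0.042]]
221 [[0.438, 0.178, 0.04]]
224 [[0.431, 0.178, 0.04]]
227 [[0.424, 0.177, 0.022]]
230 [[0.416, 0.177, 0.021]]
```

```bash
python3 - <<'E'
from h import *
t=np.load('pics/top0.npy')
P=np.array([[u,v,*w('top',t,u,v,0)] for v in range(150,300) for u in range(238,330) if t[v,u]>0])
q=P[(P[:,4]>.06)&(P[:,3]<.12)]
print(q[:,2:].min(0),q[:,2:].max(0)); print(q[np.argsort(-q[:,3])[:6]].round(3))
yaw=np.radians(8.5);X=np.array([np.cos(yaw),np.sin(yaw),0]);s=r.get_state();M=R.from_quat(s['eef_rot']).as_matrix()
tgt=np.array([.5385,.193,.213])-.137*X; print(tgt,M.T@(tgt-s['tool_pos'])*100)
E
```

```text
Traceback (most recent call last):
  File "h.py", line 7, in w
    c=optics.get_calibration(n); z=d[v-k:v+k+1,u-k:u+k+1]; z=np.median(z[z>0])
ValueError: time passes only in moves, steps and waits
```

```bash
sed -i 's/^from scipy/import functools\ncal=functools.lru_cache(optics.get_calibration)\nfrom scipy/; s/c=optics.get_calibration(n)/c=cal(n)/' h.py; python3 - <<'E'
from h import *
t=np.load('pics/top0.npy')
P=np.array([[u,v,*w('top',t,u,v,0)] for v in range(150,300) for u in range(238,330) if t[v,u]>0])
q=P[(P[:,4]>.06)&(P[:,3]<.12)]
print(q[:,2:].min(0),q[:,2:].max(0)); print(q[np.argsort(-q[:,3])[:6]].round(3))
yaw=np.radians(8.5);X=np.array([np.cos(yaw),np.sin(yaw),0]);s=r.get_state();M=R.from_quat(s['eef_rot']).as_matrix()
tgt=np.array([.5385,.193,.213])-.137*X; print(tgt,M.T@(tgt-s['tool_pos'])*100)
E
```

```text
[ 0.2499809  -0.06165313  0.06025936] [0.41843984 0.05258219 0.18918842]
[[2.80e+02 2.38e+02 3.93e-01 5.30e-02 1.30e-01]
 [2.80e+02 2.37e+02 3.96e-01 5.20e-02 1.30e-01]
 [2.80e+02 2.36e+02 3.98e-01 5.20e-02 1.30e-01]
 [2.80e+02 2.39e+02 3.91e-01 5.20e-02 1.27e-01]
 [2.80e+02 2.35e+02 4.00e-01 5.20e-02 1.23e-01]
 [2.81e+02 2.41e+02 3.87e-01 5.10e-02 1.37e-01]]
[0.40300483 0.17275011 0.213     ] [-34.92967686 -35.95180963   0.10366468]
```

```bash
python3 -m creep '[{"grip":-1,"tx":-2.16,"ty":-2.2},{"grip":-1,"tx":-2.16,"ty":-2.2},{"grip":-1,"tx":-2.16,"ty":-2.2},{"grip":-1,"tx":-2.16,"ty":-2.2},{"grip":-1,"tx":-2.16,"ty":-2.2},{"grip":-1,"tx":-2.16,"ty":-2.2},{"grip":-1,"tx":-2.16,"ty":-2.2},{"grip":-1,"tx":-2.16,"ty":-2.2}]' 20
python3 -m creep '[{"grip":-1,"tx":-2.16,"ty":-2.2},{"grip":-1,"tx":-2.16,"ty":-2.2},{"grip":-1,"tx":-2.16,"ty":-2.2},{"grip":-1,"tx":-2.16,"ty":-2.2},{"grip":-1,"tx":-2.16,"ty":-2.2},{"grip":-1,"tx":-2.16,"ty":-2.2},{"grip":-1,"tx":-2.16,"ty":-2.2},{"grip":-1,"tx":-2.16,"ty":-2.2}]'
python3 -m creep '[{"grip":-1,"spin":-5.6},{"grip":-1,"spin":-5.6},{"grip":-1,"spin":-5.6},{"grip":-1,"spin":-5.6},{"grip":-1},{"grip":-1}]'
cat > loc.py <<'E'
from h import *
yaw=np.radians(8.5);X=np.array([np.cos(yaw),np.sin(yaw),0]);Y=np.array([-X[1],X[0],0]);S=np.array([.5385,.193,0])
def loc():
    s=r.get_state();M=R.from_quat(s['eef_rot']).as_matrix();p=np.array(s['tool_pos'])-S
    print('t',s['clock'],'clampXYZ mm',(1e3*np.array([p@X,p@Y,p[2]])).round(1),'toolx yaw',np.degrees(np.arctan2(M[1,0],M[0,0])).round(1),'M^T z',M[2].round(3),'F',np.round(s['contact_force'],2))
if __name__=='__main__': loc()
E
python3 loc.py
```

```text
t 0.1 clampXYZ mm [-322.4  465.7  213.4] toolx yaw 166.0 M^T z [-0.    -0.002 -1.   ] F [ 0.94  0.15 -0.34]$[0]: bad value
$[0]: bad value
$[0]: bad value
```

```bash
python3 -m creep '[{"grip":-1,"tx":-2.16,"ty":-2.2,"tz":0,"spin":0},{"grip":-1,"tx":-2.16,"ty":-2.2,"tz":0,"spin":0},{"grip":-1,"tx":-2.16,"ty":-2.2,"tz":0,"spin":0},{"grip":-1,"tx":-2.16,"ty":-2.2,"tz":0,"spin":0},{"grip":-1,"tx":-2.16,"ty":-2.2,"tz":0,"spin":0},{"grip":-1,"tx":-2.16,"ty":-2.2,"tz":0,"spin":0},{"grip":-1,"tx":-2.16,"ty":-2.2,"tz":0,"spin":0},{"grip":-1,"tx":-2.16,"ty":-2.2,"tz":0,"spin":0}]' 20; python3 loc.py
```

```text
clock: 0.77
tool_pos: [0.2765, 0.3924, 0.2139]
eef_rot: [0.121, 0.993, -0.0, -0.0]
contact_force: [0.2, -1.1, 0.0]
opening: 0.419
finger_force: 0.0
t 0.7667 clampXYZ mm [-229.7  236.   213.9] toolx yaw 166.0 M^T z [ 0.    -0.001 -1.   ] F [ 0.15 -1.1   0.02]
```

```bash
python3 -m creep '[{"grip":-1,"tx":-2.16,"ty":-2.2,"tz":0,"spin":0},{"grip":-1,"tx":-2.16,"ty":-2.2,"tz":0,"spin":0},{"grip":-1,"tx":-2.16,"ty":-2.2,"tz":0,"spin":0},{"grip":-1,"tx":-2.16,"ty":-2.2,"tz":0,"spin":0},{"grip":-1,"tx":-2.16,"ty":-2.2,"tz":0,"spin":0},{"grip":-1,"tx":-2.16,"ty":-2.2,"tz":0,"spin":0},{"grip":-1,"tx":-2.16,"ty":-2.2,"tz":0,"spin":0},{"grip":-1,"tx":-2.16,"ty":-2.2,"tz":0,"spin":0}]' &&
python3 -m creep '[{"grip":-1,"tx":0,"ty":0,"tz":0,"spin":-5.6},{"grip":-1,"tx":0,"ty":0,"tz":0,"spin":-5.6},{"grip":-1,"tx":0,"ty":0,"tz":0,"spin":-5.6},{"grip":-1,"tx":0,"ty":0,"tz":0,"spin":-5.6},{"grip":-1,"tx":0,"ty":0,"tz":0,"spin":0},{"grip":-1,"tx":0,"ty":0,"tz":0,"spin":0}]'; python3 loc.py
```

```text
clock: 1.43
tool_pos: [0.4017, 0.18, 0.214]
eef_rot: [0.122, 0.993, -0.0, -0.0]
contact_force: [0.4, 0.5, -0.1]
opening: 0.006
finger_force: 0.0
clock: 1.93
tool_pos: [0.4011, 0.1814, 0.214]
eef_rot: [-0.072, 0.997, 0.0, -0.0]
contact_force: [0.1, -0.8, -0.9]
opening: 0.004
finger_force: 0.0
t 1.9333 clampXYZ mm [-137.6    8.8  214. ] toolx yaw -171.7 M^T z [ 0.001  0.    -1.   ] F [ 0.1  -0.8  -0.86]
```

```bash
python3 -m creep '[{"grip":-1,"tx":0,"ty":0,"tz":3,"spin":0},{"grip":-1,"tx":0,"ty":0,"tz":3,"spin":0},{"grip":-1,"tx":0,"ty":0,"tz":3,"spin":0},{"grip":-1,"tx":0,"ty":0,"tz":3,"spin":0},{"grip":-1,"tx":0,"ty":0,"tz":3,"spin":0},{"grip":-1,"tx":0,"ty":0,"tz":2,"spin":0},{"grip":-1,"tx":0,"ty":0,"tz":1.3,"spin":0},{"grip":-1,"tx":0,"ty":0,"tz":0,"spin":0}]' && python3 loc.py &&
python3 -m creep '[{"grip":-1,"tx":-0.6,"ty":0,"tz":0,"spin":0},{"grip":-1,"tx":-0.6,"ty":0,"tz":0,"spin":0},{"grip":-1,"tx":-0.6,"ty":0,"tz":0,"spin":0},{"grip":-1,"tx":-0.6,"ty":0,"tz":0,"spin":0},{"grip":-1,"tx":-0.6,"ty":0,"tz":0,"spin":0},{"grip":-1,"tx":-0.6,"ty":0,"tz":0,"spin":0},{"grip":-1,"tx":-0.6,"ty":0,"tz":0,"spin":0},{"grip":-1,"tx":0,"ty":0,"tz":0,"spin":0}]'; python3 loc.py
```

```text
clock: 2.6
tool_pos: [0.4002, 0.1813, 0.0289]
eef_rot: [-0.073, 0.997, -0.001, -0.002]
contact_force: [-0.7, -0.4, -0.4]
opening: 0.004
finger_force: 0.0
t 2.6 clampXYZ mm [-138.5    8.9   28.9] toolx yaw -171.6 M^T z [ 0.003 -0.002 -1.   ] F [-0.69 -0.42 -0.41]
clock: 3.27
tool_pos: [0.4448, 0.188, 0.0313]
eef_rot: [-0.073, 0.997, 0.001, 0.001]
contact_force: [-0.4, 0.3, -0.5]
opening: 0.004
finger_force: 0.0
t 3.2667 clampXYZ mm [-93.4   8.9  31.3] toolx yaw -171.6 M^T z [-0.002  0.001 -1.   ] F [-0.41  0.34 -0.5 ]
```

```bash
for i in 1; do python3 -m creep '[{"grip":-1,"tx":-0.15,"ty":0,"tz":0,"spin":0},{"grip":-1,"tx":-0.15,"ty":0,"tz":0,"spin":0},{"grip":-1,"tx":0,"ty":0,"tz":0,"spin":0}]'; python3 loc.py; done
python3 - <<'E'
from h import *
snap('top','top1'); p=cv2.imread('pics/top1.png');cv2.imwrite('pics/crop1.png',cv2.resize(p[130:250,170:290],None,fx=5,fy=5,interpolation=cv2.INTER_CUBIC))
E
```

```text
clock: 3.52
tool_pos: [0.4458, 0.1882, 0.0311]
eef_rot: [-0.074, 0.997, 0.0, -0.0]
contact_force: [0.1, -0.7, -0.4]
opening: 0.006
finger_force: 0.0
t 3.5167 clampXYZ mm [-92.4   8.9  31.1] toolx yaw -171.6 M^T z [ 0.  0. -1.] F [ 0.11 -0.71 -0.41]
```

```bash
python3 -m creep '[{"grip":-1,"tx":-0.1,"ty":0,"tz":0,"spin":0},{"grip":-1,"tx":0,"ty":0,"tz":0,"spin":0}]'; python3 loc.py;  python3 -m creep '[{"grip":-1,"tx":-0.1,"ty":0,"tz":0,"spin":0},{"grip":-1,"tx":0,"ty":0,"tz":0,"spin":0}]'; python3 loc.py
```

```text
clock: 3.73
tool_pos: [0.4467, 0.1883, 0.0311]
eef_rot: [-0.074, 0.997, -0.0, -0.0]
contact_force: [-0.5, 1.1, -0.3]
opening: 0.006
finger_force: 0.0
t 3.7333 clampXYZ mm [-91.5   8.9  31.1] toolx yaw -171.6 M^T z [ 0. -0. -1.] F [-0.54  1.07 -0.32]
clock: 3.9
tool_pos: [0.4479, 0.1885, 0.0311]
eef_rot: [-0.074, 0.997, 0.0, 0.0]
contact_force: [-0.6, 0.6, 0.1]
opening: 0.007
finger_force: 0.0
t 3.9 clampXYZ mm [-90.3   9.   31.1] toolx yaw -171.6 M^T z [-0.  0. -1.] F [-0.56  0.6   0.12]
```

```bash
for i in 1; do python3 -m creep '[{"grip":-1,"tx":-0.15,"ty":0,"tz":0,"spin":0},{"grip":-1,"tx":0,"ty":0,"tz":0,"spin":0}]'; python3 loc.py;python3 -m creep '[{"grip":-1,"tx":-0.1,"ty":0,"tz":0,"spin":0},{"grip":-1,"tx":0,"ty":0,"tz":0,"spin":0}]'; python3 loc.py;  python3 -m creep '[{"grip":-1,"tx":-0.1,"ty":0,"tz":0,"spin":0},{"grip":-1,"tx":0,"ty":0,"tz":0,"spin":0}]'; python3 loc.py; done
```

```text
clock: 4.07
tool_pos: [0.4496, 0.1888, 0.0311]
eef_rot: [-0.073, 0.997, 0.0, 0.0]
contact_force: [-0.4, -0.3, 0.8]
opening: 0.008
finger_force: 0.0
t 4.0667 clampXYZ mm [-88.5   8.9  31.1] toolx yaw -171.6 M^T z [-0.  0. -1.] F [-0.42 -0.34  0.8 ]
clock: 4.23
tool_pos: [0.4505, 0.1888, 0.0311]
eef_rot: [-0.073, 0.997, 0.0, 0.0]
contact_force: [1.3, -0.1, 0.5]
opening: 0.004
finger_force: 0.0
t 4.2333 clampXYZ mm [-87.7   8.9  31.1] toolx yaw -171.6 M^T z [-0.  0. -1.] F [ 1.35 -0.12  0.52]
clock: 4.4
tool_pos: [0.4515, 0.189, 0.0311]
eef_rot: [-0.073, 0.997, 0.0, 0.0]
contact_force: [-0.2, -0.8, 0.3]
opening: 0.006
finger_force: 0.0
t 4.4 clampXYZ mm [-86.7   8.9  31.1] toolx yaw -171.6 M^T z [-0.  0. -1.] F [-0.21 -0.77  0.3 ]
```

View pics/crop1.png

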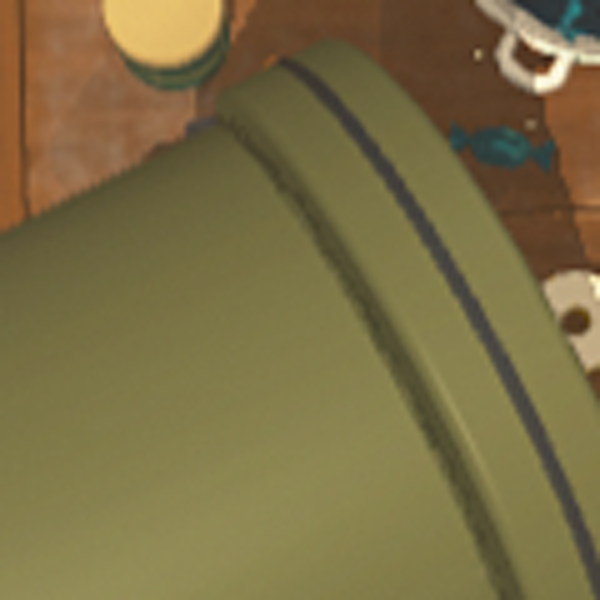

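The arm's elbow hides the clamp from the top camera, so I'll use the side one.

```bash
python3 -m creep '[{"grip":-1,"tx":-0.15,"ty":0,"tz":0,"spin":0},{"grip":-1,"tx":0,"ty":0,"tz":0,"spin":0}]'; python3 loc.py; python3 -m creep '[{"grip":-1,"tx":-0.15,"ty":0,"tz":0,"spin":0},{"grip":-1,"tx":0,"ty":0,"tz":0,"spin":0}]'; python3 loc.py
python3 - <<'E'
from h import *
snap('side','side1'); p=cv2.imread('pics/side1.png');cv2.imwrite('pics/crop2.png',cv2.resize(p[140:260,180:300],None,fx=5,fy=5,interpolation=cv2.INTER_CUBIC))
E
```

```text
clock: 4.57
tool_pos: [0.453, 0.1892, 0.0311]
eef_rot: [-0.073, 0.997, 0.0, 0.0]
contact_force: [-0.1, -0.1, -0.0]
opening: 0.003
finger_force: 0.0
t 4.5667 clampXYZ mm [-85.1   8.9  31.1] toolx yaw -171.6 M^T z [-0.  0. -1.] F [-0.09 -0.09 -0.04]
clock: 4.73
tool_pos: [0.4546, 0.1895, 0.0311]
eef_rot: [-0.073, 0.997, 0.0, 0.0]
contact_force: [-0.6, -0.4, 0.1]
opening: 0.007
finger_force: 0.0
t 4.7333 clampXYZ mm [-83.5   8.9  31.1] toolx yaw -171.6 M^T z [-0.  0. -1.] F [-0.59 -0.41  0.1 ]
```

View pics/crop2.png

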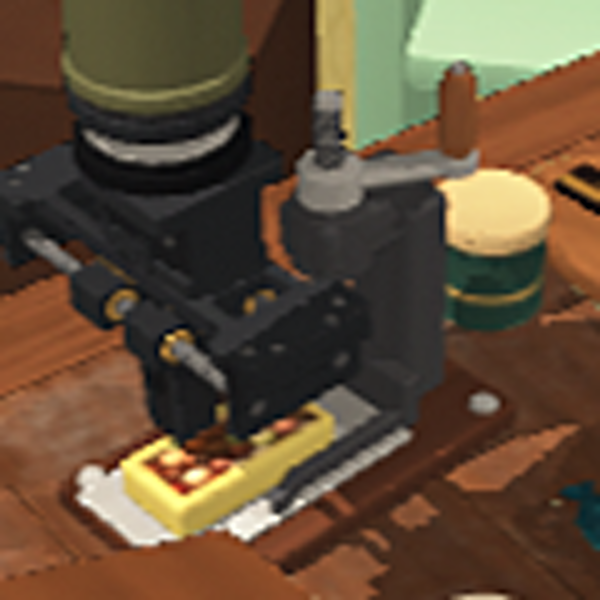

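The fingers appear above or on the middle of the pack instead of in front of it, and the pack has not moved. I'll check this against depth.

```bash
python3 - <<'E'
from h import *
from loc import X,Y,S
d=np.load('pics/side1.npy');p=cv2.imread('pics/side1.png')
for a,b in [(150,480),(200,455),(215,440),(235,440),(215,420),(200,400),(170,400),(240,400),(300,400),(180,360),(330,350),(270,330),(290,425),(330,430),(210,490)]:
    u,v=round(180+a/5),round(140+b/5); P=w('side',d,u,v,0); q=P-S; print((a,b),p[v,u][::-1],(1e3*np.array([q@X,q@Y,P[2]])).round())
E
```

```text
(150, 480) [255 255 146] [-109.    3.   43.]
(200, 455) [103  62  40] [-83.  -1.  44.]
(215, 440) [74 41 21] [-71.   3.  44.]
(235, 440) [76 66 32] [-63.  -2.  43.]
(215, 420) [66 52 38] [-76.  -5.  64.]
(200, 400) [29 28 28] [-84.  -6.  82.]
(170, 400) [34 34 33] [-92.   6.  79.]
(240, 400) [27 27 27] [-118.  -78.  146.]
(300, 400) [15 20 27] [-84. -76. 125.]
(180, 360) [46 45 45] [-104.  -20.  124.]
(330, 350) [27 29 29] [-72. -81. 148.]
(270, 330) [28 29 30] [-94. -70. 165.]
(290, 425) [144  77  52] [-39. -14.  45.]
(330, 430) [174 152  93] [-20. -21.  35.]
(210, 490) [228 198  95] [-92. -19.  41.]
```

View pics/side1.png

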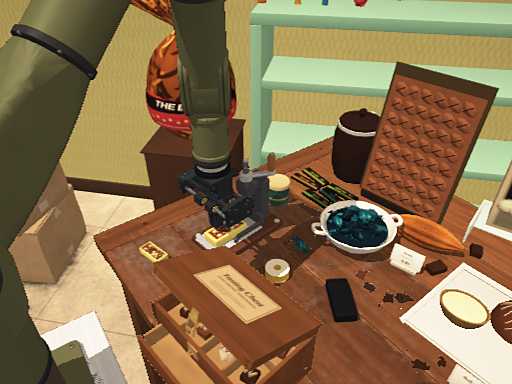

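```bash
python3 - <<'E'
from h import *
from loc import X,Y,S
d=np.load('pics/side1.npy');p=cv2.imread('pics/side1.png')
print('rows: each col -> clampX,Y,Z,gray')
for v in range(214,234,2):
    print(v,*['(%d,%d,%d|%d)'%(*(1e3*np.array([(w('side',d,u,v,0)-S)@X,(w('side',d,u,v,0)-S)@Y,w('side',d,u,v,0)[2]])).round(),p[v,u].mean()) for u in range(208,234,2) if d[v,u]>0])
E
python3 -c "
from plant import r
print([a for a in dir(r) if a[0]!='_'])"
```

```text
rows: each col -> clampX,Y,Z,gray
214 (-37,110,2|56) (-93,19,89|26) (-115,-21,126|22) (-93,3,99|28) (-93,-5,103|24) (-91,-8,104|26) (-110,-42,135|92) (-108,-47,137|122) (-118,-67,155|44) (-118,-73,159|23) (-117,-79,162|28) (-114,-82,162|29) (-111,-83,161|30)
216 (-41,105,1|72) (-94,19,84|22) (-92,12,87|21) (-92,5,91|35) (-94,-6,99|26) (-90,-7,97|28) (-84,-7,94|23) (-79,-7,91|74) (-108,-53,136|101) (-116,-71,151|21) (-117,-78,156|27) (-115,-82,157|28) (-112,-84,157|28)
218 (-46,97,2|92) (-93,20,77|30) (-93,13,81|21) (-92,6,84|34) (-94,-4,92|27) (-89,-5,90|29) (-84,-6,88|27) (-78,-5,83|24) (-27,55,17|47) (-117,-72,147|21) (-116,-76,149|26) (-114,-80,150|30) (-110,-82,149|29)
220 (-52,90,2|86) (-95,18,73|28) (-92,15,73|29) (-92,6,79|33) (-93,-2,84|25) (-89,-5,84|29) (-84,-6,82|28) (-79,-6,78|25) (-32,49,17|37) (-118,-73,143|28) (-118,-78,146|27) (-115,-81,146|31) (-105,-76,137|51)
222 (-56,84,2|106) (-94,20,65|23) (-92,15,67|30) (-93,6,73|32) (-93,-2,78|32) (-89,-5,78|28) (-83,-4,74|29) (-79,-5,72|19) (-55,19,43|113) (-117,-70,135|26) (-115,-75,138|26) (-111,-76,136|53) (-105,-75,131|39
[... 384 characters left out ...]
(-110,-75,123|14) (-51,-6,44|122)
228 (-79,52,17|56) (-76,49,17|80) (-89,21,43|214) (-86,18,43|108) (-94,-2,61|28) (-79,11,44|78) (-77,7,45|52) (-72,5,43|39) (-70,1,45|44) (-64,0,42|60) (-62,-5,43|46) (-59,-9,45|83) (-55,-11,43|129)
230 (-103,18,47|202) (-98,17,45|199) (-94,15,43|127) (-89,13,42|197) (-88,8,44|165) (-83,6,43|32) (-81,2,44|38) (-77,-1,43|34) (-74,-5,45|30) (-70,-7,43|39) (-66,-9,43|41) (-63,-14,44|87) (-60,-17,44|153)
232 (-104,17,42|143) (-102,12,44|62) (-97,11,42|146) (-94,7,43|192) (-91,3,43|109) (-89,-1,45|99) (-84,-2,43|58) (-82,-7,44|108) (-77,-8,43|156) (-75,-13,44|123) (-70,-14,42|143) (-67,-18,43|153) (-62,-19,40|155)
['Unreachable', 'get_state', 'grip_point_offset']
```

The side depth shows the fingertips at z≈59 mm while the state says 31 mm. The whole gripper sits about 28 mm higher than reported, though x and y agree. The pack is untouched, so I'll back off, go down by that much and push again.

```bash
python3 -m creep '[{"grip":-1,"tx":2,"ty":0,"tz":0,"spin":0},{"grip":-1,"tx":2,"ty":0,"tz":0,"spin":0},{"grip":-1,"tx":1.4,"ty":0,"tz":0,"spin":0},{"grip":-1,"tx":0,"ty":0,"tz":0,"spin":0},{"grip":-1,"tx":0,"ty":0,"tz":1,"spin":0},{"grip":-1,"tx":0,"ty":0,"tz":1,"spin":0},{"grip":-1,"tx":0,"ty":0,"tz":0.8,"spin":0},{"grip":-1,"tx":0,"ty":0,"tz":0,"spin":0}]'; python3 loc.py
python3 - <<'E'
from h import *
from loc import X,Y,S
p,d=snap('side','side2')
cv2.imwrite('pics/crop3.png',cv2.resize(p[140:260,170:290,::-1],None,fx=5,fy=5,interpolation=cv2.INTER_CUBIC))
E
```

```text
clock: 5.45
tool_pos: [0.4039, 0.1826, 0.0093]
eef_rot: [-0.074, 0.997, -0.001, -0.002]
contact_force: [-0.1, 0.8, 0.9]
opening: 0.007
finger_force: 0.0
t 5.45 clampXYZ mm [-134.6    9.6    9.3] toolx yaw -171.5 M^T z [ 0.003 -0.001 -1.   ] F [-0.13  0.79  0.87]
```

View pics/crop3.png

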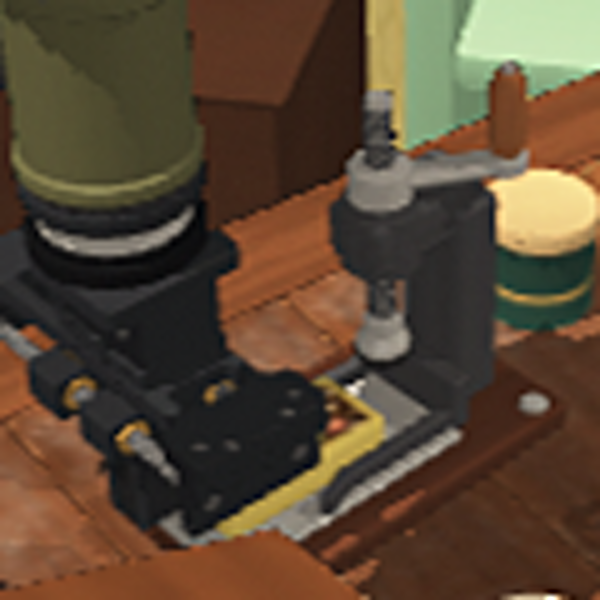

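The gripper is now in front of the pack, whose back end is at crop (360,400) and clear of the foot.

```bash
python3 -m creep '[{"grip":-1,"tx":0,"ty":0,"tz":0,"spin":0},{"grip":-1,"tx":0,"ty":0,"tz":0,"spin":0}]'|grep nothing; python3 loc.py
```

```text
t 5.6667 clampXYZ mm [-135.5    9.3   10.2] toolx yaw -171.6 M^T z [ 0.003 -0.001 -1.   ] F [-0.31  0.67 -0.32]
```

```bash
python3 - <<'E'
from h import *
from loc import X,Y,S
s=r.get_state();print(np.round(s['q'],3),np.round(s['joint_torque'],1))
d=np.load('pics/side2.npy')
P=np.array([[u,v,*w('side',d,u,v,0)] for v in range(215,252) for u in range(190,240) if d[v,u]>0])
q=P[:,2:]-S; c=np.c_[P[:,:2],1e3*(q@X),1e3*(q@Y),1e3*q[:,2]]
m=(c[:,2]<-118)&(c[:,3]>-30)&(c[:,3]<30)&(c[:,4]>25); k=c[m]; print(k[np.argsort(k[:,4])[:10]].round())
E
```

```text
[-0.501  0.879 -0.045  2.241  0.924  0.044  0.264] [  0.  -45.5   0.9  -0.4  -0.    0.    0. ]
[[ 197.  244. -143.    8.   36.]
 [ 195.  242. -143.   16.   36.]
 [ 198.  245. -144.    3.   36.]
 [ 196.  243. -144.   11.   37.]
 [ 200.  245. -141.   -1.   37.]
 [ 197.  243. -142.    9.   37.]
 [ 194.  241. -143.   19.   37.]
 [ 196.  242. -142.   13.   38.]
 [ 199.  245. -144.   -1.   39.]
 [ 193.  240. -145.   20.   40.]]
```

Joint 6 is near its range end, which limits the depth here. The tips are at a real z of about 36 mm, which still overlaps the pack face, and pushing forward moves joint 6 away from that limit.

```bash
python3 -m creep '[{"grip":-1,"tx":-0.5,"ty":0,"tz":0,"spin":0},{"grip":-1,"tx":-0.4,"ty":0,"tz":0,"spin":0},{"grip":-1,"tx":0,"ty":0,"tz":0,"spin":0},{"grip":-1,"tx":0,"ty":0,"tz":0.0,"spin":0}]'|grep nothing; python3 loc.py; python3 -c "
from plant import r
print(r.get_state()['q'][5])"
```

```text
t 6.0 clampXYZ mm [-126.6    9.3   10.2] toolx yaw -171.6 M^T z [ 0.003 -0.001 -1.   ] F [ 0.38 -0.67  0.1 ]
0.09008007057616264
```

```bash
python3 -m creep '[{"grip":-1,"tx":0,"ty":0,"tz":0.6,"spin":0},{"grip":-1,"tx":0,"ty":0,"tz":0,"spin":0},{"grip":-1,"tx":-0.4,"ty":0,"tz":0,"spin":0},{"grip":-1,"tx":-0.5,"ty":0,"tz":0,"spin":0},{"grip":-1,"tx":-0.5,"ty":0,"tz":0,"spin":0},{"grip":-1,"tx":-0.5,"ty":0,"tz":0,"spin":0},{"grip":-1,"tx":-0.5,"ty":0,"tz":0,"spin":0},{"grip":-1,"tx":-0.5,"ty":0,"tz":0,"spin":0}]'|grep nothing; python3 loc.py;python3 -m creep '[{"grip":-1,"tx":-0.3,"ty":0,"tz":0,"spin":0},{"grip":-1,"tx":0,"ty":0,"tz":0,"spin":0}]'|grep nothing; python3 loc.py
```

```text
t 6.6667 clampXYZ mm [-97.7   9.1   3.8] toolx yaw -171.6 M^T z [ 0.004 -0.002 -1.   ] F [-0.81 -1.    0.55]
t 6.8333 clampXYZ mm [-94.    9.2   3.8] toolx yaw -171.6 M^T z [ 0.003 -0.001 -1.   ] F [ 0.17 -0.3   0.6 ]
```

```bash
python3 -m creep '[{"grip":-1,"tx":-0.2,"ty":0,"tz":0,"spin":0},{"grip":-1,"tx":0,"ty":0,"tz":0,"spin":0}]'|grep nothing; python3 loc.py;python3 -m creep '[{"grip":-1,"tx":-0.15,"ty":0,"tz":0,"spin":0},{"grip":-1,"tx":0,"ty":0,"tz":0,"spin":0}]'|grep nothing; python3 loc.py
```

```text
t 7.0 clampXYZ mm [-92.8   9.2   3.8] toolx yaw -171.6 M^T z [ 0.004 -0.002 -1.   ] F [-0.29 -0.09 -0.21]
t 7.1667 clampXYZ mm [-91.5   9.3   3.8] toolx yaw -171.5 M^T z [ 0.004 -0.002 -1.   ] F [-0.25 -0.25 -0.41]
```

```bash
for i in 1; do python3 -m creep '[{"grip":-1,"tx":-0.15,"ty":0,"tz":0,"spin":0},{"grip":-1,"tx":0,"ty":0,"tz":0,"spin":0}]'|grep nothing; python3 loc.py;python3 -m creep '[{"grip":-1,"tx":-0.15,"ty":0,"tz":0,"spin":0},{"grip":-1,"tx":0,"ty":0,"tz":0,"spin":0}]'|grep nothing; python3 loc.py; done
python3 - <<'E'
from h import *
p,d=snap('side','side3')
cv2.imwrite('pics/crop4.png',cv2.resize(p[140:260,170:290,::-1],None,fx=5,fy=5,interpolation=cv2.INTER_CUBIC))
E
```

```text
t 7.3333 clampXYZ mm [-89.9   9.3   3.8] toolx yaw -171.6 M^T z [ 0.004 -0.002 -1.   ] F [0.03 0.12 0.87]
t 7.5 clampXYZ mm [-88.2   9.3   3.8] toolx yaw -171.6 M^T z [ 0.004 -0.002 -1.   ] F [-1.24 -0.3   0.24]
```

View pics/crop4.png

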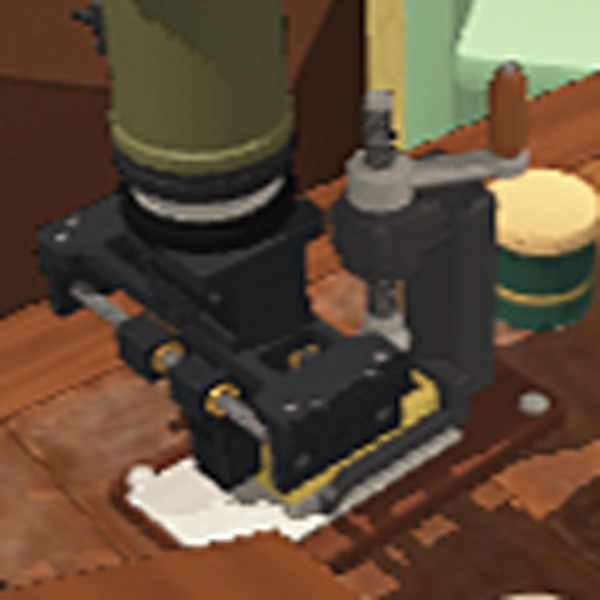

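The pack has slid in: its front is just ahead of the fingers, and its back end at crop (435,400) is almost at the stop. I'll push on until the force rises.

```bash
for i in 1; do python3 -m creep '[{"grip":-1,"tx":-0.15,"ty":0,"tz":0,"spin":0},{"grip":-1,"tx":0,"ty":0,"tz":0,"spin":0}]'|grep nothing; python3 loc.py;python3 -m creep '[{"grip":-1,"tx":-0.1,"ty":0,"tz":0,"spin":0},{"grip":-1,"tx":0,"ty":0,"tz":0,"spin":0}]'|grep nothing; python3 loc.py; done
```

```text
t 7.7167 clampXYZ mm [-88.1   9.2   3.8] toolx yaw -171.5 M^T z [ 0.006 -0.002 -1.   ] F [-3.87  0.68  2.19]
t 7.8833 clampXYZ mm [-88.    9.2   3.8] toolx yaw -171.5 M^T z [ 0.007 -0.002 -1.   ] F [-5.78 -0.73  4.06]
```

```bash
for i in 1; do python3 -m creep '[{"grip":-1,"tx":-0.1,"ty":0,"tz":0,"spin":0},{"grip":-1,"tx":0,"ty":0,"tz":0,"spin":0}]'|grep nothing; python3 loc.py;python3 -m creep '[{"grip":-1,"tx":-0.1,"ty":0,"tz":0,"spin":0},{"grip":-1,"tx":0,"ty":0,"tz":0,"spin":0}]'|grep nothing; python3 loc.py; done
```

```text
t 8.05 clampXYZ mm [-88.1   9.2   3.7] toolx yaw -171.5 M^T z [ 0.009 -0.002 -1.   ] F [-6.6  -0.42  5.48]
t 8.2167 clampXYZ mm [-88.1   9.1   3.7] toolx yaw -171.5 M^T z [ 0.01  -0.003 -1.   ] F [-8.81 -0.41  6.89]
```

The pack is home: the push force climbed to 9 N with no further motion. I'll back off, rise, and fix the grip's position.

```bash
python3 -m creep '[{"grip":-1,"tx":0.8,"ty":0,"tz":0,"spin":0},{"grip":-1,"tx":0.8,"ty":0,"tz":0,"spin":0},{"grip":-1,"tx":0,"ty":0,"tz":-3,"spin":0},{"grip":-1,"tx":0,"ty":0,"tz":-4,"spin":0},{"grip":-1,"tx":0,"ty":0,"tz":-4,"spin":0},{"grip":-1,"tx":0,"ty":0,"tz":-4,"spin":0},{"grip":1,"tx":0,"ty":0,"tz":-4,"spin":0},{"grip":1,"tx":0,"ty":0,"tz":-3,"spin":0}]'|grep nothing; python3 loc.py
python3 - <<'E'
from h import *
from loc import X,Y,S,loc
p,d=snap('side','side4')
hsv=cv2.cvtColor(p[140:175,262:285],cv2.COLOR_RGB2HSV)
for u,v in [(271,162),(272,158),(272,154)]: print(w('side',d,u,v,1).round(4), p[v,u])
print('top via ray',ray('side',271.6,153.2,.2065),'screwtop',ray('side',245,160,.2023))
for u,v in [(271,162),(272,158),(272,154)]:
    P=w('side',d,u,v,1)-S; print(P@X,P@Y)
# pack check
for u,v in [(225,225),(230,228),(240,220)]:
    P=w('side',d,u,v,1);q=P-S;print(u,v,q@X,q@Y,P[2])
cv2.imwrite('pics/crop5.png',cv2.resize(p[140:260,170:290,::-1],None,fx=5,fy=5,interpolation=cv2.INTER_CUBIC))
E
```

```text
t 8.8833 clampXYZ mm [-98.    9.9 227.2] toolx yaw -171.6 M^T z [ 0.001 -0.    -1.   ] F [ 0.49  0.17 -1.06]
[0.5919 0.1708 0.1895] [115  66  38]
[0.5933 0.1694 0.2002] [118  69  39]
[0.5961 0.1735 0.2076] [130 110  95]
top via ray [0.59839796 0.17822685 0.2065    ] screwtop [0.53740877 0.19336328 0.2023    ]
0.04950747543899223 -0.02982139565394756
0.05072121433110787 -0.031408666588897814
0.054057840196673326 -0.02775674000759564
225 225 -0.060077822685784266 0.008733474153394294 0.04302485430577818
230 228 -0.058704412812538416 -0.008099470653026034 0.04372162724889195
240 220 -0.022568966355592357 -0.0021298098036306476 0.043734758022728304
```

View pics/crop5.png

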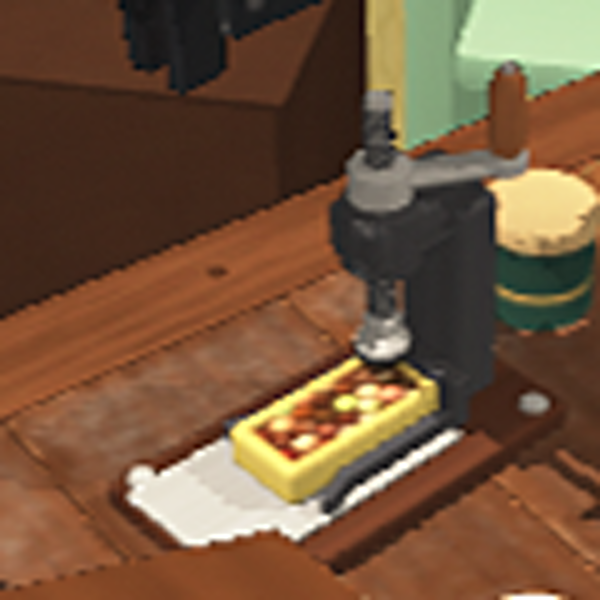

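The pack's back end is under the foot at crop (385,350) and against the stop, with the foot clear above it. Next I'll move over the grip.

```bash
python3 -m creep '[{"grip":1,"tx":-3.07,"ty":-0.71,"tz":0,"spin":0},{"grip":1,"tx":-3.07,"ty":-0.71,"tz":0,"spin":0},{"grip":1,"tx":-3.07,"ty":-0.71,"tz":0,"spin":0},{"grip":1,"tx":-3.07,"ty":-0.71,"tz":0,"spin":0},{"grip":1,"tx":-3.07,"ty":-0.71,"tz":0,"spin":0},{"grip":1,"tx":0,"ty":0,"tz":0,"spin":0},{"grip":1,"tx":0,"ty":0,"tz":0,"spin":0}]'; python3 loc.py
python3 - <<'E'
from h import *
from loc import X,Y,S
p,d=snap('side','side5')
P=np.array([[u,v,*w('side',d,u,v,0),p[v,u].mean()] for v in range(90,175) for u in range(230,320) if d[v,u]>0])
q=P[:,2:5]-S; c=np.c_[P[:,:2],1e3*(q@X),1e3*(q@Y),1e3*q[:,2],P[:,5]]
for lo,hi in((-80,-55),(10,50)):
    m=(abs(c[:,2]-55)<25)&(c[:,3]>lo)&(c[:,3]<hi)&(c[:,4]>215)&(c[:,5]<90); k=c[m]; print(k[np.argsort(k[:,4])[:6]].round())
    
cv2.imwrite('pics/crop6.png',cv2.resize(p[80:220,200:340,::-1],None,fx=4,fy=4,interpolation=cv2.INTER_CUBIC))
E
```

```text
clock: 9.52
tool_pos: [0.5976, 0.1743, 0.2223]
eef_rot: [-0.072, 0.997, -0.001, -0.002]
contact_force: [0.2, -0.4, 0.1]
opening: 0.704
finger_force: 0.0
t 9.5167 clampXYZ mm [ 55.7 -27.2 222.3] toolx yaw -171.7 M^T z [ 0.004 -0.002 -1.   ] F [ 0.21 -0.43  0.14]
[[280. 144.  48. -57. 248.   0.]
 [282. 145.  47. -63. 248.   0.]
 [281. 144.  49. -59. 248.   9.]
 [282. 144.  48. -63. 250.  23.]
 [283. 145.  46. -67. 250.   0.]
 [281. 143.  49. -59. 251.  17.]]
[[258. 132.  49.  12. 249.  17.]
 [257. 132.  46.  12. 250.   4.]
 [257. 131.  46.  13. 252.  19.]
 [258. 131.  47.  11. 252.  28.]
 [256. 130.  46.  15. 253.  17.]
 [257. 130.  47.  13. 254.  24.]]
```

View pics/crop6.png

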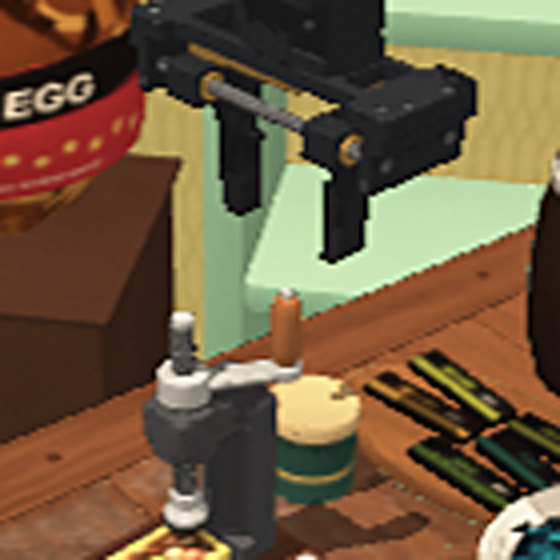

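The tips are at real z≈248 mm against 222 reported, an offset of +26 mm, and the fingers straddle the grip. I'll descend 79 mm and close on it.

```bash
python3 -m creep '[{"grip":1,"tx":0,"ty":0,"tz":2.5,"spin":0},{"grip":1,"tx":0,"ty":0,"tz":2.5,"spin":0},{"grip":1,"tx":0,"ty":0,"tz":2,"spin":0},{"grip":1,"tx":0,"ty":0,"tz":0.9,"spin":0},{"grip":1,"tx":0,"ty":0,"tz":0,"spin":0}]' 20; python3 loc.py
python3 -m creep '[{"grip":-1,"tx":0,"ty":0,"tz":0,"spin":0},{"grip":-1,"tx":0,"ty":0,"tz":0,"spin":0},{"grip":-1,"tx":0,"ty":0,"tz":0,"spin":0},{"grip":-1,"tx":0,"ty":0,"tz":0,"spin":0},{"grip":-1,"tx":0,"ty":0,"tz":0,"spin":0},{"grip":-1,"tx":0,"ty":0,"tz":0,"spin":0},{"grip":-1,"tx":0,"ty":0,"tz":0,"spin":0},{"grip":-1,"tx":0,"ty":0,"tz":0,"spin":0}]'; python3 loc.py
```

```text
clock: 9.98
tool_pos: [0.5935, 0.1746, 0.1425]
eef_rot: [-0.074, 0.997, -0.002, -0.004]
contact_force: [0.3, 0.3, 0.3]
opening: 1.0
finger_force: 0.0
t 9.9833 clampXYZ mm [ 51.7 -26.3 142.5] toolx yaw -171.5 M^T z [ 0.009 -0.003 -1.   ] F [0.3  0.29 0.34]
clock: 10.65
tool_pos: [0.5959, 0.1751, 0.1444]
eef_rot: [-0.074, 0.997, -0.001, -0.002]
contact_force: [1.0, -0.4, 0.1]
opening: 0.419
finger_force: 0.0
t 10.65 clampXYZ mm [ 54.1 -26.2 144.4] toolx yaw -171.6 M^T z [ 0.004 -0.002 -1.   ] F [ 1.04 -0.41  0.13]
```

```bash
python3 -m creep '[{"grip":-1,"tx":0,"ty":0,"tz":0,"spin":0},{"grip":-1,"tx":0,"ty":0,"tz":0,"spin":0},{"grip":-1,"tx":0,"ty":0,"tz":0,"spin":0},{"grip":-1,"tx":0,"ty":0,"tz":0,"spin":0},{"grip":-1,"tx":0,"ty":0,"tz":0,"spin":0},{"grip":-1,"tx":0,"ty":0,"tz":0,"spin":0}]'; python3 loc.py
cat > arc.py <<'E'
# rows (tx,ty cm) along the circle, clamp angle th clockwise from a0; tool x=-X, tool y=+Y
import sys; from loc import *
th,st,n,rad=map(float,sys.argv[1:5]); f=lambda a:rad*np.array([np.cos(np.radians(a)),-np.sin(np.radians(a))])
for i in range(int(n)):
    d=f(th+st*(i+1))-f(th+st*i); print('{"grip":-1,"tx":%.2f,"ty":%.2f,"tz":0,"spin":0},'%(-d[0],d[1]),end='')
print()
E
python3 arc.py 26 12 8 6; python3 arc.py 122 12 8 6
```

```text
clock: 11.15
tool_pos: [0.5958, 0.1754, 0.1442]
eef_rot: [-0.074, 0.997, -0.001, -0.002]
contact_force: [0.2, 0.8, -0.2]
opening: 0.202
finger_force: 20.0
t 11.15 clampXYZ mm [ 54.1 -25.9 144.2] toolx yaw -171.6 M^T z [ 0.004 -0.001 -1.   ] F [ 0.18  0.8  -0.23]
{"grip":-1,"tx":0.66,"ty":-1.06,"tz":0,"spin":0},{"grip":-1,"tx":0.87,"ty":-0.90,"tz":0,"spin":0},{"grip":-1,"tx":1.04,"ty":-0.70,"tz":0,"spin":0},{"grip":-1,"tx":1.16,"ty":-0.47,"tz":0,"spin":0},{"grip":-1,"tx":1.24,"ty":-0.22,"tz":0,"spin":0},{"grip":-1,"tx":1.25,"ty":0.04,"tz":0,"spin":0},{"grip":-1,"tx":1.22,"ty":0.30,"tz":0,"spin":0},{"grip":-1,"tx":1.13,"ty":0.55,"tz":0,"spin":0},
{"grip":-1,"tx":0.99,"ty":0.77,"tz":0,"spin":0},{"grip":-1,"tx":0.81,"ty":0.96,"tz":0,"spin":0},{"grip":-1,"tx":0.59,"ty":1.11,"tz":0,"spin":0},{"grip":-1,"tx":0.35,"ty":1.21,"tz":0,"spin":0},{"grip":-1,"tx":0.09,"ty":1.25,"tz":0,"spin":0},{"grip":-1,"tx":-0.17,"ty":1.24,"tz":0,"spin":0},{"grip":-1,"tx":-0.43,"ty":1.18,"tz":0,"spin":0},{"grip":-1,"tx":-0.66,"ty":1.06,"tz":0,"spin":0},
```

Gripped: radius 60.0 mm, angle about 26° clockwise of +x. Now I'll crank, starting with one call to check.

```bash
python3 -m creep '[{"grip":-1,"tx":0.66,"ty":-1.06,"tz":0,"spin":0},{"grip":-1,"tx":0.87,"ty":-0.90,"tz":0,"spin":0},{"grip":-1,"tx":1.04,"ty":-0.70,"tz":0,"spin":0},{"grip":-1,"tx":1.16,"ty":-0.47,"tz":0,"spin":0},{"grip":-1,"tx":1.24,"ty":-0.22,"tz":0,"spin":0},{"grip":-1,"tx":1.25,"ty":0.04,"tz":0,"spin":0},{"grip":-1,"tx":1.22,"ty":0.30,"tz":0,"spin":0},{"grip":-1,"tx":1.13,"ty":0.55,"tz":0,"spin":0}]' 30
cat >> loc.py <<'E'
    s=r.get_state();p=np.array(s['tool_pos'])-S;x,y=p@X,p@Y;F=np.array(s['contact_force']);a=np.arctan2(-y,x)
    t=-X*np.sin(a)-Y*np.cos(a); n=X*np.cos(a)-Y*np.sin(a)
    print('rad mm',1e3*np.hypot(x,y),'ang cw deg',np.degrees(a)%360,'Ft against',-F@t,'Fn',F@n,'grip',s['opening'])
E
python3 loc.py
```

```text
clock: 11.82
tool_pos: [0.5186, 0.1388, 0.1445]
eef_rot: [-0.073, 0.997, 0.001, 0.002]
contact_force: [11.5, 2.4, -12.6]
opening: 0.2
finger_force: 30.0  File "loc.py", line 7
    s=r.get_state();p=np.array(s['tool_pos'])-S;x,y=p@X,p@Y;F=np.array(s['contact_force']);a=np.arctan2(-y,x)
IndentationError: unexpected indent
```

```bash
python3 - <<'E'
t=open('loc.py').read().replace("__': loc()\n","__':\n    loc()\n");open('loc.py','w').write(t)
E
python3 loc.py; python3 -m creep '[{"grip":-1,"tx":0,"ty":0,"tz":0,"spin":0}]'|grep nothing; python3 loc.py
```

```text
t 11.8167 clampXYZ mm [-27.7 -50.7 144.5] toolx yaw -171.7 M^T z [-0.004  0.001 -1.   ] F [ 11.5    2.39 -12.65]
rad mm 57.76391754516449 ang cw deg 118.61042964442994 Ft against 9.979530041468518 Fn -6.196700645008389 grip 0.2001434625491623
t 11.9 clampXYZ mm [-30.4 -49.2 144.4] toolx yaw -171.5 M^T z [ 0.     0.001 -1.   ] F [  4.13   4.75 -10.88]
rad mm 57.84315645810211 ang cw deg 121.70018415638475 Ft against 1.9290220358527839 Fn -5.989834075803352 grip 0.20626467485436498
```

```bash
python3 -m creep '[{"grip":-1,"tx":0.90,"ty":0.92,"tz":0.1,"spin":0},{"grip":-1,"tx":0.81,"ty":0.96,"tz":0,"spin":0},{"grip":-1,"tx":0.59,"ty":1.11,"tz":0,"spin":0},{"grip":-1,"tx":0.35,"ty":1.21,"tz":0,"spin":0},{"grip":-1,"tx":0.09,"ty":1.25,"tz":0,"spin":0},{"grip":-1,"tx":-0.17,"ty":1.24,"tz":0,"spin":0},{"grip":-1,"tx":-0.43,"ty":1.18,"tz":0,"spin":0},{"grip":-1,"tx":-0.66,"ty":1.06,"tz":0,"spin":0}]'|grep nothing; python3 loc.py; python3 arc.py 218 12 8 6
```

```text
t 12.5667 clampXYZ mm [-49.5  34.5 143.9] toolx yaw -171.7 M^T z [ 0.01  -0.011 -1.   ] F [-5.8  -8.17 13.34]
rad mm 60.384750678859 ang cw deg 214.89148468936972 Ft against 9.897842490205601 Fn 1.5608974376093148 grip 0.2022005577382743
{"grip":-1,"tx":-0.87,"ty":0.90,"tz":0,"spin":0},{"grip":-1,"tx":-1.04,"ty":0.70,"tz":0,"spin":0},{"grip":-1,"tx":-1.16,"ty":0.47,"tz":0,"spin":0},{"grip":-1,"tx":-1.24,"ty":0.22,"tz":0,"spin":0},{"grip":-1,"tx":-1.25,"ty":-0.04,"tz":0,"spin":0},{"grip":-1,"tx":-1.22,"ty":-0.30,"tz":0,"spin":0},{"grip":-1,"tx":-1.13,"ty":-0.55,"tz":0,"spin":0},{"grip":-1,"tx":-0.99,"ty":-0.77,"tz":0,"spin":0},
```

```bash
sed -i 's/S=np.array(\[.5385,.193,0\])/S=np.array([.5385,.193,0])+.0009*X+.002*Y/' loc.py; python3 -m creep '[{"grip":-1,"tx":-0.87,"ty":0.90,"tz":0,"spin":0},{"grip":-1,"tx":-1.04,"ty":0.70,"tz":0,"spin":0},{"grip":-1,"tx":-1.16,"ty":0.47,"tz":0,"spin":0},{"grip":-1,"tx":-1.24,"ty":0.22,"tz":0,"spin":0},{"grip":-1,"tx":-1.25,"ty":-0.04,"tz":0,"spin":0},{"grip":-1,"tx":-1.22,"ty":-0.30,"tz":0,"spin":0},{"grip":-1,"tx":-1.13,"ty":-0.55,"tz":0,"spin":0},{"grip":-1,"tx":-0.99,"ty":-0.77,"tz":0,"spin":0}]'|grep nothing; python3 loc.py; python3 arc.py 314 5 8 6;python3 arc.py 354 5 8 6;
```

```text
t 13.2333 clampXYZ mm [ 38.3  46.3 144.1] toolx yaw -171.3 M^T z [ 0.01   0.001 -1.   ] F [-10.15   1.13   8.44]
rad mm 60.03597986721638 ang cw deg 309.60824876453466 Ft against 9.271812223079083 Fn -4.276678959218014 grip 0.2046637494241814
{"grip":-1,"tx":-0.36,"ty":-0.38,"tz":0,"spin":0},{"grip":-1,"tx":-0.33,"ty":-0.41,"tz":0,"spin":0},{"grip":-1,"tx":-0.29,"ty":-0.44,"tz":0,"spin":0},{"grip":-1,"tx":-0.25,"ty":-0.46,"tz":0,"spin":0},{"grip":-1,"tx":-0.21,"ty":-0.48,"tz":0,"spin":0},{"grip":-1,"tx":-0.17,"ty":-0.50,"tz":0,"spin":0},{"grip":-1,"tx":-0.12,"ty":-0.51,"tz":0,"spin":0},{"grip":-1,"tx":-0.08,"ty":-0.52,"tz":0,"spin":0},
{"grip":-1,"tx":-0.03,"ty":-0.52,"tz":0,"spin":0},{"grip":-1,"tx":0.01,"ty":-0.52,"tz":0,"spin":0},{"grip":-1,"tx":0.06,"ty":-0.52,"tz":0,"spin":0},{"grip":-1,"tx":0.10,"ty":-0.51,"tz":0,"spin":0},{"grip":-1,"tx":0.15,"ty":-0.50,"tz":0,"spin":0},{"grip":-1,"tx":0.19,"ty":-0.49,"tz":0,"spin":0},{"grip":-1,"tx":0.23,"ty":-0.47,"tz":0,"spin":0},{"grip":-1,"tx":0.27,"ty":-0.45,"tz":0,"spin":0},
```

```bash
python3 -m creep '[{"grip":-1,"tx":-0.36,"ty":-0.38,"tz":0,"spin":0},{"grip":-1,"tx":-0.33,"ty":-0.41,"tz":0,"spin":0},{"grip":-1,"tx":-0.29,"ty":-0.44,"tz":0,"spin":0},{"grip":-1,"tx":-0.25,"ty":-0.46,"tz":0,"spin":0},{"grip":-1,"tx":-0.21,"ty":-0.48,"tz":0,"spin":0},{"grip":-1,"tx":-0.17,"ty":-0.50,"tz":0,"spin":0}]'|grep nothing; python3 loc.py; python3 -m creep '[{"grip":-1,"tx":-0.12,"ty":-0.51,"tz":0,"spin":0},{"grip":-1,"tx":-0.08,"ty":-0.52,"tz":0,"spin":0}]'|grep nothing; python3 loc.py; python3 arc.py 354 4 16 6;
```

```text
t 13.7333 clampXYZ mm [ 55.9  22.1 144.1] toolx yaw -171.3 M^T z [ 0.006  0.006 -1.   ] F [-5.24  7.6   2.51]
rad mm 60.06687278534526 ang cw deg 338.42555772607096 Ft against 9.203490963144128 Fn -0.7213025209159748 grip 0.20090446029333636
t 13.9 clampXYZ mm [ 58.8  12.2 144.2] toolx yaw -171.3 M^T z [ 0.004  0.007 -1.   ] F [-4.45  8.    0.95]
rad mm 60.07220357895053 ang cw deg 348.24938838133704 Ft against 9.044276022758169 Fn -1.4113948520098523 grip 0.20355300689327505
{"grip":-1,"tx":-0.03,"ty":-0.42,"tz":0,"spin":0},{"grip":-1,"tx":-0.00,"ty":-0.42,"tz":0,"spin":0},{"grip":-1,"tx":0.03,"ty":-0.42,"tz":0,"spin":0},{"grip":-1,"tx":0.06,"ty":-0.41,"tz":0,"spin":0},{"grip":-1,"tx":0.09,"ty":-0.41,"tz":0,"spin":0},{"grip":-1,"tx":0.12,"ty":-0.40,"tz":0,"spin":0},{"grip":-1,"tx":0.14,"ty":-0.39,"tz":0,"spin":0},{"grip":-1,"tx":0.17,"ty":-0.38,"tz":0,"spin":0},{"grip":-1,"tx":0.20,"ty":-0.37,"tz":0,"spin":0},{"grip":-1,"tx":0.22,"ty":-0.36,"tz":0,"spin":0},{"grip":-1,"tx":0.25,"ty":-0.34,"tz":0,"spin":0},{"grip":-1,"tx":0.27,"ty":-0.32,"tz":0,"spin":0},{"grip":-1,"tx":0.29,"ty":-0.30,"tz":0,"spin":0},{"grip":-1,"tx":0.31,"ty":-0.28,"tz":0,"spin":0},{"grip":-1,"tx":0.33,"ty":-0.26,"tz":0,"spin":0},{"grip":-1,"tx":0.35,"ty":-0.23,"tz":0,"spin":0},
```

```bash
cat >> loc.py <<'E'
    import sys; sys.exit(-F@t>10.3)
E
python3 -m creep '[{"grip":-1,"tx":-0.03,"ty":-0.42,"tz":0,"spin":0},{"grip":-1,"tx":0,"ty":-0.42,"tz":0,"spin":0},{"grip":-1,"tx":0.03,"ty":-0.42,"tz":0,"spin":0}]'|grep nothing; python3 loc.py && python3 -m creep '[{"grip":-1,"tx":0.06,"ty":-0.41,"tz":0,"spin":0},{"grip":-1,"tx":0.09,"ty":-0.41,"tz":0,"spin":0},{"grip":-1,"tx":0.12,"ty":-0.40,"tz":0,"spin":0}]' >/dev/null && python3 loc.py && python3 -m creep '[{"grip":-1,"tx":0.14,"ty":-0.39,"tz":0,"spin":0},{"grip":-1,"tx":0.17,"ty":-0.38,"tz":0,"spin":0}]' >/dev/null && python3 loc.py && python3 -m creep '[{"grip":-1,"tx":0.20,"ty":-0.37,"tz":0,"spin":0},{"grip":-1,"tx":0.22,"ty":-0.36,"tz":0,"spin":0}]' >/dev/null && python3 loc.py && python3 -m creep '[{"grip":-1,"tx":0.25,"ty":-0.34,"tz":0,"spin":0},{"grip":-1,"tx":0.27,"ty":-0.32,"tz":0,"spin":0}]' >/dev/null && python3 loc.py && python3 -m creep '[{"grip":-1,"tx":0.29,"ty":-0.30,"tz":0,"spin":0},{"grip":-1,"tx":0.31,"ty":-0.28,"tz":0,"spin":0}]' >/dev/null && python3 loc.py
python3 arc.py 50 4 16 6
```

```text
t 14.15 clampXYZ mm [ 60.1  -0.3 144.3] toolx yaw -171.3 M^T z [ 0.002  0.008 -1.   ] F [-1.91 10.15 -0.81]
rad mm 60.086979431385394 ang cw deg 0.3221019666403393 Ft against 10.317456020963673 Fn -0.44222717263093225 grip 0.20203377359718605
{"grip":-1,"tx":0.33,"ty":-0.26,"tz":0,"spin":0},{"grip":-1,"tx":0.35,"ty":-0.23,"tz":0,"spin":0},{"grip":-1,"tx":0.36,"ty":-0.21,"tz":0,"spin":0},{"grip":-1,"tx":0.38,"ty":-0.18,"tz":0,"spin":0},{"grip":-1,"tx":0.39,"ty":-0.16,"tz":0,"spin":0},{"grip":-1,"tx":0.40,"ty":-0.13,"tz":0,"spin":0},{"grip":-1,"tx":0.41,"ty":-0.10,"tz":0,"spin":0},{"grip":-1,"tx":0.41,"ty":-0.07,"tz":0,"spin":0},{"grip":-1,"tx":0.42,"ty":-0.04,"tz":0,"spin":0},{"grip":-1,"tx":0.42,"ty":-0.01,"tz":0,"spin":0},{"grip":-1,"tx":0.42,"ty":0.01,"tz":0,"spin":0},{"grip":-1,"tx":0.42,"ty":0.04,"tz":0,"spin":0},{"grip":-1,"tx":0.41,"ty":0.07,"tz":0,"spin":0},{"grip":-1,"tx":0.41,"ty":0.10,"tz":0,"spin":0},{"grip":-1,"tx":0.40,"ty":0.13,"tz":0,"spin":0},{"grip":-1,"tx":0.39,"ty":0.16,"tz":0,"spin":0},True
```

```bash
python3 -m creep '[{"grip":-1,"tx":0.03,"ty":-0.21,"tz":0,"spin":0}]' >/dev/null; python3 loc.py|tail -1; python3 -m creep '[{"grip":-1,"tx":0.03,"ty":-0.21,"tz":0,"spin":0}]' >/dev/null; python3 loc.py|tail -1;  python3 -m creep '[{"grip":-1,"tx":0.04,"ty":-0.21,"tz":0,"spin":0}]' >/dev/null; python3 loc.py|tail -1
```

```text
rad mm 60.09836861155721 ang cw deg 2.9976849069474025 Ft against 9.668607422601651 Fn 0.5117321442294581 grip 0.2007996443384028
rad mm 60.061422469468084 ang cw deg 4.692323247842397 Ft against 9.45687150139815 Fn 0.2781276825440584 grip 0.2022715337146895
rad mm 60.10833320824725 ang cw deg 6.603799775209588 Ft against 8.545900042379456 Fn 0.46347963540229076 grip 0.20544262876994054False
False
False
```

```bash
sed -i 's/>10.3/>11/' loc.py
python3 -m creep '[{"grip":-1,"tx":0.10,"ty":-0.40,"tz":0,"spin":0},{"grip":-1,"tx":0.13,"ty":-0.40,"tz":0,"spin":0}]' >/dev/null; python3 loc.py|tail -1;python3 loc.py >/dev/null&& python3 -m creep '[{"grip":-1,"tx":0.16,"ty":-0.39,"tz":0,"spin":0},{"grip":-1,"tx":0.18,"ty":-0.38,"tz":0,"spin":0}]' >/dev/null && python3 loc.py && python3 -m creep '[{"grip":-1,"tx":0.21,"ty":-0.36,"tz":0,"spin":0},{"grip":-1,"tx":0.23,"ty":-0.35,"tz":0,"spin":0}]' >/dev/null && python3 loc.py && python3 -m creep '[{"grip":-1,"tx":0.26,"ty":-0.33,"tz":0,"spin":0},{"grip":-1,"tx":0.28,"ty":-0.31,"tz":0,"spin":0}]' >/dev/null && python3 loc.py && python3 -m creep '[{"grip":-1,"tx":0.30,"ty":-0.29,"tz":0,"spin":0},{"grip":-1,"tx":0.32,"ty":-0.27,"tz":0,"spin":0}]' >/dev/null && python3 loc.py
python3 arc.py 52 4 16 6
```

```text
rad mm 60.05367181788144 ang cw deg 13.732374822792476 Ft against 11.866908390835638 Fn 2.0184506635885144 grip 0.20650615836623457
{"grip":-1,"tx":0.34,"ty":-0.25,"tz":0,"spin":0},{"grip":-1,"tx":0.36,"ty":-0.22,"tz":0,"spin":0},{"grip":-1,"tx":0.37,"ty":-0.20,"tz":0,"spin":0},{"grip":-1,"tx":0.38,"ty":-0.17,"tz":0,"spin":0},{"grip":-1,"tx":0.39,"ty":-0.14,"tz":0,"spin":0},{"grip":-1,"tx":0.40,"ty":-0.12,"tz":0,"spin":0},{"grip":-1,"tx":0.41,"ty":-0.09,"tz":0,"spin":0},{"grip":-1,"tx":0.41,"ty":-0.06,"tz":0,"spin":0},{"grip":-1,"tx":0.42,"ty":-0.03,"tz":0,"spin":0},{"grip":-1,"tx":0.42,"ty":0.00,"tz":0,"spin":0},{"grip":-1,"tx":0.42,"ty":0.03,"tz":0,"spin":0},{"grip":-1,"tx":0.41,"ty":0.06,"tz":0,"spin":0},{"grip":-1,"tx":0.41,"ty":0.09,"tz":0,"spin":0},{"grip":-1,"tx":0.40,"ty":0.12,"tz":0,"spin":0},{"grip":-1,"tx":0.39,"ty":0.14,"tz":0,"spin":0},{"grip":-1,"tx":0.38,"ty":0.17,"tz":0,"spin":0},True
True
```

```bash

python3 -m creep '[{"grip":-1,"tx":0.07,"ty":-0.20,"tz":0,"spin":0}]' >/dev/null; python3 loc.py|tail -1
python3 -m creep '[{"grip":-1,"tx":0.08,"ty":-0.19,"tz":0,"spin":0}]' >/dev/null; python3 loc.py|tail -1
python3 -m creep '[{"grip":-1,"tx":0.09,"ty":-0.19,"tz":0,"spin":0}]' >/dev/null; python3 loc.py|tail -1
```

```text
rad mm 60.07111760105407 ang cw deg 15.682633037734336 Ft against 11.926650390036741 Fn 0.8587604594657534 grip 0.20032569230807135
rad mm 60.046233324181955 ang cw deg 16.86237099512535 Ft against 13.007631256750926 Fn 1.8507251311698847 grip 0.20426957888453845
rad mm 60.03691124763359 ang cw deg 18.328574615073133 Ft against 14.613267191433179 Fn 2.3205948129722462 grip 0.20518609541493957True
True
True
```

The push is about 5.5 N above the free-running level, so the foot is snug. I'll take the load off without turning the crank back, then check.

```bash

python3 -m creep '[{"grip":-1,"tx":-0.16,"ty":0.39,"tz":0,"spin":0}]' >/dev/null; python3 loc.py|tail -1
python3 -m creep '[{"grip":-1,"tx":-0.12,"ty":0.30,"tz":0,"spin":0}]' >/dev/null; python3 loc.py|tail -1
python3 -m creep '[{"grip":-1,"tx":0,"ty":0,"tz":0,"spin":0}]' >/dev/null; python3 loc.py|tail -1
```

```text
rad mm 60.14909686013186 ang cw deg 18.609142408392945 Ft against -0.6293317829688599 Fn -1.1579225513467264 grip 0.20327263616656685
rad mm 60.10371498635076 ang cw deg 18.74121971362086 Ft against -4.8895364385748294 Fn -2.781353153962703 grip 0.20343722963802371
rad mm 60.0973561129887 ang cw deg 18.747216359124614 Ft against 0.8921132297683575 Fn -1.6691108983130554 grip 0.2081949672507022False
False
False
```

```bash

python3 -m creep '[{"grip":-1,"tx":0.12,"ty":-0.30,"tz":0,"spin":0},{"grip":-1,"tx":0.06,"ty":-0.15,"tz":0,"spin":0},{"grip":-1,"tx":0,"ty":0,"tz":0,"spin":0}]' >/dev/null; python3 loc.py|tail -1
python3 -m creep '[{"grip":-1,"tx":0.04,"ty":-0.09,"tz":0,"spin":0},{"grip":-1,"tx":0,"ty":0,"tz":0,"spin":0}]' >/dev/null; python3 loc.py|tail -1
python3 -m creep '[{"grip":-1,"tx":0,"ty":0,"tz":0,"spin":0}]' >/dev/null; python3 loc.py|tail -1
```

```text
rad mm 60.09582386843172 ang cw deg 18.70608203460552 Ft against 9.805176282612432 Fn -0.1177639660272486 grip 0.19899247634420095
rad mm 60.07458932612445 ang cw deg 18.66903978634201 Ft against 11.469618383309184 Fn 1.340356640662963 grip 0.20549480127759878
rad mm 60.08708789146504 ang cw deg 18.64750662544132 Ft against 11.668142099862093 Fn 1.6485836435529904 grip 0.2040815610421569False
True
True
```

```bash

python3 -m creep '[{"grip":-1,"tx":0.04,"ty":-0.09,"tz":0,"spin":0},{"grip":-1,"tx":0,"ty":0,"tz":0,"spin":0}]' >/dev/null; python3 loc.py|tail -1
python3 -m creep '[{"grip":-1,"tx":0,"ty":0,"tz":0,"spin":0}]' >/dev/null; python3 loc.py|tail -1
python3 -m creep '[{"grip":-1,"tx":-0.14,"ty":0.35,"tz":0,"spin":0},{"grip":-1,"tx":-0.11,"ty":0.26,"tz":0,"spin":0},{"grip":-1,"tx":0,"ty":0,"tz":0,"spin":0}]' >/dev/null; python3 loc.py|tail -1
```

```text
rad mm 60.08613732846254 ang cw deg 18.696392336810835 Ft against 11.9892386002585 Fn 1.7641301006754233 grip 0.20411792181167684
rad mm 60.08115758976706 ang cw deg 18.69268441431214 Ft against 12.833182087971569 Fn 0.5716329149109811 grip 0.2071750276829486
rad mm 60.10294722452934 ang cw deg 18.805236289019042 Ft against 1.5692502698847244 Fn -2.601227199959321 grip 0.20096025312348353True
True
False
```

The crank doesn't move at +3.5 N and moved at +5.5 N, so it's within the snug band. I'll let go and rise.

```bash

python3 -m creep '[{"grip":1,"tx":0,"ty":0,"tz":0,"spin":0},{"grip":1,"tx":0,"ty":0,"tz":0,"spin":0},{"grip":1,"tx":0,"ty":0,"tz":0,"spin":0},{"grip":1,"tx":0,"ty":0,"tz":0,"spin":0},{"grip":1,"tx":0,"ty":0,"tz":0,"spin":0},{"grip":1,"tx":0,"ty":0,"tz":0,"spin":0},{"grip":1,"tx":0,"ty":0,"tz":0,"spin":0},{"grip":1,"tx":0,"ty":0,"tz":0,"spin":0}]'
python3 -m creep '[{"grip":1,"tx":0,"ty":0,"tz":-1.5,"spin":0},{"grip":1,"tx":0,"ty":0,"tz":-3,"spin":0},{"grip":1,"tx":0,"ty":0,"tz":-4,"spin":0},{"grip":1,"tx":0,"ty":0,"tz":-2,"spin":0},{"grip":1,"tx":0,"ty":0,"tz":0,"spin":0},{"grip":1,"tx":0,"ty":0,"tz":0,"spin":0},{"grip":1,"tx":0,"ty":0,"tz":0,"spin":0}]'; python3 - <<'E'
from h import *
p,d=snap('side','side7')
cv2.imwrite('pics/crop7.png',cv2.resize(p[110:260,180:330,::-1],None,fx=4,fy=4,interpolation=cv2.INTER_CUBIC))
E
```

```text
clock: 16.73
tool_pos: [0.5982, 0.1834, 0.1432]
eef_rot: [-0.074, 0.997, -0.001, -0.002]
contact_force: [-0.0, 0.0, -0.3]
opening: 0.782
finger_force: 0.0
clock: 17.32
tool_pos: [0.5981, 0.1831, 0.2473]
eef_rot: [-0.074, 0.997, -0.002, -0.003]
contact_force: [-0.3, -0.7, -0.5]
opening: 0.998
finger_force: 0.0
```

View pics/crop7.png

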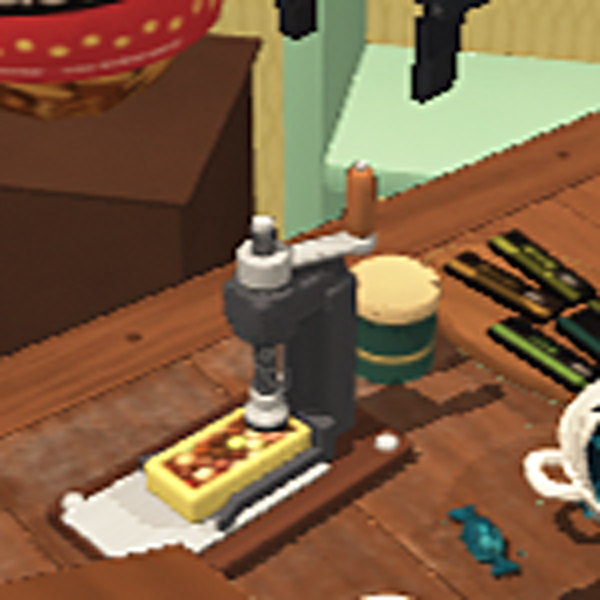

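The foot at crop (268,420) is down on the pack, which is against the stop. The gripper is clear and the bystanders have not moved.

```bash
python3 -c "
from plant import workorder
print(workorder.finish_job())"
```

```text
the job is handed in; nothing more can be done
None
```

The pack is home against the stop with the foot snug on it (about 3.5–5.5 N over free-running push), the crank is released, the bystanders look unmoved, and the job is handed in; no verdict came back.

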